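# Roll the drill core into the viewing V-block

### The job

The longer of the two drill cores on the viewing board is next for the microscope: with the fingertips, roll it over the board on its side until it drops into the V-block, then push it gently endways along the V until its end is right up against the steel stop plate. It is only pushed, never gripped, lifted or carried. Leave the short core, the dropper bottle and the slide box where they are.

Things in the scene. Friction and masses are not known exactly. Their poses are not given: they have to be found in the camera images.
- board: Viewing board, fixed on the bench. Flat wooden deck, top 32 mm above the bench, with a metal V-block let in flush. Origin on the bench under the V's middle; own y along the V, x across, z up. Deck: y -170 to +170 mm; x -190 mm to the V (here the cores lie) and on behind it to +70 mm, no lip there. Lip at x -200 to -190 mm (robot side), 6 mm above the deck.
- v_mid (a point): Middle of the V-groove's mouth, at deck level (32 mm above the bench); axes as the board's. The 90-degree V runs along own y from -170 to +170 mm; its mouth is 40 mm wide (x -20 to +20 mm), its bottom edge 20 mm below this point. The -y end is open. A core seated in it has its axis 13.7 mm above this point.
- stop (a point): Middle of the inner face, at deck level, of the upright steel stop plate that closes the +y end of the V, 170 mm from v_mid; axes as the board's, the core comes from -y. The plate is 70 mm wide (along x), 8 mm thick and stands 30 mm above the deck.
- core: The longer drill core, the one to move: loose solid stone cylinder, diameter 47.6 mm, length 110 mm, about 0.52 kg (20 % more or less). Origin at its centre, own y along its axis. It starts on its side on the deck, within 7 degrees of the V's direction, own z up; own x and z turn as it rolls. Rolls easily, soon stops when not pushed. Its centre is 55.8 mm above the bench on the deck.
- short_core: The short drill core, same stone and diameter (47.6 mm) but only 70 mm long; it lies on the deck beside the longer one, to its left or right, at least 30 mm between their ends. Origin at its centre; own y along its axis. To be left alone.
- bottle: Amber dropper bottle with a black cap, 38 mm in diameter, 90 mm tall, loose on the bench off the -y end of the board. Origin at the centre of its underside. To be left alone.
- slide_box: Closed grey and white plastic box for microscope slides, 87 x 72 mm, 35 mm tall, loose on the bench off the +y end of the board. Origin at the centre of its underside. To be left alone.
Mind the look-alikes: they are no part of the job. Leave any yellow look-alike of the core alone.

How it is judged:
On the way, in this order (a step that is already met when the one before it is completed fails the run):
1. the longer core is rolled over the deck: it has turned at least 57 degrees about its axis while still lying on the flat before the V (angle between core's own z axis and vertical above 1 rad and x of core in the frame of board below -0.025 m and z of core in the frame of board below 0.0618 m), for 0.1 s.
2. the longer core lies in the V (x of core in the frame of board between -0.004 and 0.004 m and z of core in the frame of board between 0.0416583 and 0.0486583 m and angle between the y axis of core and the y axis of board, either way round below 0.06 rad), for 0.1 s.
At the end, for the whole second after the job is handed in: The longer core rests in the V (centre within 4 mm of the V's middle across it, within 3 mm above the seated height, axis within 0.06 rad of the V), its end within 3 mm of the stop plate's inner face, at rest; the short core, bottle and slide box within 15 mm of where they began (all of step 2 and y of core in the frame of board above 0.112 m and linear speed of core below 0.01 m/s and distance of each of short_core, bottle, slide_box from where it was at the start of the episode below 0.015 m); the robot touches nothing.
It fails at once if the longer core is lifted: its centre more than 8 mm above its height when lying on the deck (z of core in the frame of board above 0.0638 m).
It fails at once if the longer core is gripped or pressed hard by the fingers (over 35 N) (contact force between the fingers and core above 35 N).
It fails at once if the short core is moved more than 15 mm (distance of short_core from where it was at the start of the episode above 0.015 m).
It fails at once if the dropper bottle is moved more than 15 mm (distance of bottle from where it was at the start of the episode above 0.015 m).
It fails at once if the slide box is moved more than 15 mm (distance of slide_box from where it was at the start of the episode above 0.015 m).
It also fails if it takes over 45 s, if anything falls off the work surface, if the arm or the gripper's body presses on something with over 40 N, if the wrist force passes 120 N, or if a joint passes its speed limit or range.

### The arm

A 6-joint arm with a two-finger parallel gripper is mounted at the origin on the work surface. World frame = base frame: x ahead of the robot, y to its left, z up, the work surface at z = 0. Lengths are in m, angles in rad, forces in N, time in s.
With the tool pointing down it reaches from about 0.275 to 1 m from the base axis. Payload 8.4 kg.
Tool frame: the origin (TCP) lies on the centre line of the jaws, within the pads' length; the fingertips stand 17 mm ahead of it and the grasp point (between the pads) lies 2 mm behind it (bot.tcp_to_tips is the y of the fingertips in the tool frame, in m); y points along the fingers, z is the direction in which the jaws open and shut, and the axes are right-handed (so a half turn about y gives the same grasp; the last joint's range is limited). The gripper opens to 85 mm and grips with 20 to 120 N. Pads are 22 mm wide; open, the fingers measure 114 mm over their backs; the gripper's body (76 mm by 85 mm) begins 54 mm behind the grasp point. The pads swing forward as they close: fully open they stand 13 mm farther back than shut.
Start: joints at [1.29, 0.353, 1.633, -0, 1.155, -0.002], TCP at [0.172, 0.601, 0.248] pointing down, gripper open.
Joint ranges: [-2.63, 2.63], [-0.92, 2.1], [0.06, 2.66], [-1.3, 4.44], [0, 2.69], [-3.02, 3.02]. Speed limits (rad/s): [2.22, 2.22, 2.79, 3.14, 3.14, 3.14].

### API

Orientations are given as a unit quaternion [x, y, z, w].
In Python, from workcell import bot, hand, kinematics, get_obs, vision, hand_in gives the robot as it stands. The module is installed in compiled form; this text tells all that it offers. Calls block until the motion is done:
- bot.reach(position, orientation): joint-space move of the TCP to a pose.
- bot.servo_line(position, ori=None, velocity=0.15): straight line of the TCP; ori=None keeps the orientation; velocity is the mean speed in m/s.
- bot.goto_joints(angles): joint-space move.
- hand.move_gripper(opening, strength=None): finger opening in m; strength is the grip in N (None keeps the last); returns when the fingers have stopped.
- bot.dwell(seconds).
- kinematics.solve_ik(position, orientation): joint angles nearest the present ones, or None.
- get_obs(): the state.
- vision.read_camera(name): name is "side" or "top"; returns a dict with "frame" (420x560x3 uint8, red, green, blue), "intrinsics" (3x3 intrinsics, pixels), "view" (4x4, takes a point from world to camera coordinates). Camera axes: x right, y down, z forward; pixel columns grow to the right and rows downward; lengths in m; the calibration is good to about 2 mm. A picture is of the moment at which its call begins. There is no depth.
A pose or a line that the arm cannot do raises bot.IKError and nothing moves.
- hand_in(): hands the job in, once; it reports no verdict.
The state is a dict: "time_s": time; "joint_pos": joint angles; "joint_vel": joint speeds; "joint_efforts": joint torques, N m; "position": TCP position; "orientation": TCP orientation; "wrist_force": force on the tool from outside, world axes, zero at the start; "ft_torque": the same for the moment, N m; "gripper_width": finger opening in m.
Only numpy, scipy, OpenCV 4.12 (cv2) and the standard library are available. Lean on these libraries where they do the work, as an engineer would, in place of code of your own. Each camera call takes 0.05 s, during which the arm holds its last target.

## Working session

There is one attempt and no reset: what is moved stays moved. The work goes in short steps, each a Python script; the robot and the scene stay as the last script left them, time stands still between calls to the robot, and variables do not carry over. Pictures are saved under pics/ and viewed, and the job is handed in when it is done.

```bash
mkdir -p pics; cat > h.py <<'E'
import numpy as np, cv2
from workcell import bot, hand, kinematics, get_obs, vision, hand_in
def snap(n,name):
    c=vision.read_camera(n); cv2.imwrite(f'pics/{name}.png',c['frame'][:,:,::-1]); return c
def ray(c,u,v,z):
    K=np.array(c['intrinsics']);T=np.array(c['view']);R=T[:3,:3];o=-R.T@T[:3,3]
    d=R.T@np.linalg.solve(K,[u,v,1]); return o+d*(z-o[2])/d[2]
def proj(c,p):
    K=np.array(c['intrinsics']);T=np.array(c['view']);q=K@(T[:3,:3]@np.array(p)+T[:3,3]);return q[:2]/q[2]
E
python3 - <<'E'
from h import *
import pickle
d={}
for n in('top','side'):
    d[n]=snap(n,n+'0'); T=d[n]['view']; print(n,np.round(-T[:3,:3].T@T[:3,3],3)); print(np.round(T[:3,:3],2))
pickle.dump(d,open('c0.pkl','wb'))
o=get_obs();print({k:np.round(v,3) for k,v in o.items()},bot.tcp_to_tips)
E
```

```text
top [ 0.496 -0.016  1.244]
[[ 0.02 -1.   -0.01]
 [-0.99 -0.02 -0.1 ]
 [ 0.1   0.01 -0.99]]
side [0.55  0.564 0.647]
[[-0.99 -0.13  0.  ]
 [-0.09  0.7  -0.71]
 [ 0.09 -0.7  -0.7 ]]
{'time_s': np.float64(0.1), 'joint_pos': array([ 1.29 ,  0.354,  1.634, -0.   ,  1.155, -0.002]), 'joint_vel': array([-0.001, -0.003, -0.002,  0.001,  0.001,  0.   ]), 'joint_efforts': array([-1.0000e-03, -6.0635e+01, -3.4282e+01, -0.0000e+00,  4.0000e-03,
       -0.0000e+00]), 'position': array([0.172, 0.6  , 0.248]), 'orientation': array([ 0.701, -0.098,  0.098, -0.7  ]), 'wrist_force': array([0.061, 0.149, 0.892]), 'ft_torque': array([ 0.022, -0.046, -0.017]), 'gripper_width': np.float64(0.085)} 0.017
```

View pics/top0.png

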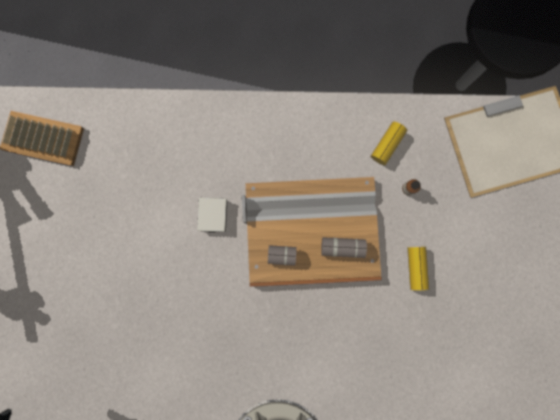

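View pics/side0.png

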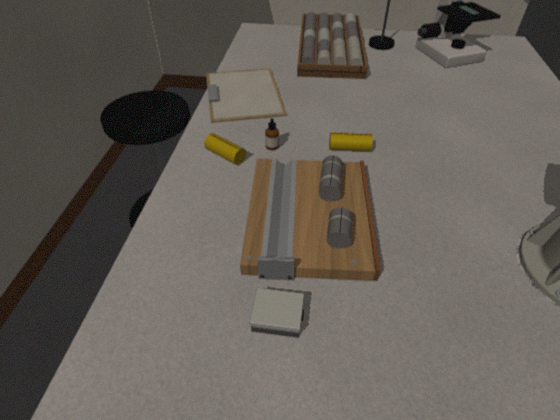

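Top view: long grey core at (344,247), short grey core at (282,256). The look-alikes are yellow cylinders at (389,143) and (418,269). The V runs across row ~207, with the stop at its left end (245,207). The side view agrees, with the long core at (332,178) and the short one at (340,228). I choose the long grey core at (344,247) and check it in a close crop.

```bash
python3 - <<'E'
from h import *
import pickle
d=pickle.load(open('c0.pkl','rb'))
f=d['top']['frame'][170:295,235:390,::-1]
cv2.imwrite('pics/crop0.png',cv2.resize(f,None,fx=5,fy=4.7,interpolation=cv2.INTER_CUBIC)[:590])
f=d['side']['frame'][145:285,230:390,::-1]
cv2.imwrite('pics/crop0s.png',cv2.resize(f,None,fx=4,fy=4,interpolation=cv2.INTER_CUBIC))
print(d['top']['intrinsics'])
# board wood mask in top
im=d['top']['frame'];hsv=cv2.cvtColor(im,cv2.COLOR_RGB2HSV)
m=((hsv[...,1]>85)&(hsv[...,0]<25)).astype(np.uint8)*255
m[:170]=0;m[295:]=0;m[:,:235]=0;m[:,390:]=0
cs,_=cv2.findContours(m,cv2.RETR_EXTERNAL,cv2.CHAIN_APPROX_NONE)
for c in cs:
    if cv2.contourArea(c)>200: print(cv2.contourArea(c),cv2.minAreaRect(c),[ [round(x,1) for x in p] for p in cv2.boxPoints(cv2.minAreaRect(c))])
g=((hsv[...,1]<80)).astype(np.uint8)*255
g[:222]=0;g[272:]=0;g[:,:255]=0;g[:,373:]=0
cs,_=cv2.findContours(g,cv2.RETR_EXTERNAL,cv2.CHAIN_APPROX_NONE)
for c in cs:
    if cv2.contourArea(c)>100: print('g',cv2.contourArea(c),cv2.minAreaRect(c))
E
```

```text
[[464.71742867   0.         284.58927936]
 [  0.         464.71742867 207.25172659]
 [  0.           0.           1.        ]]
8253.0 ((313.7044982910156, 250.58978271484375), (64.86896514892578, 130.88650512695312), 87.1375961303711) [[np.float32(246.7), np.float32(221.5)], [np.float32(377.4), np.float32(214.9)], [np.float32(380.7), np.float32(279.7)], [np.float32(250.0), np.float32(286.3)]]
1565.0 ((309.88653564453125, 186.7306671142578), (13.333344459533691, 128.5394287109375), 87.1375961303711) [[np.float32(245.4), np.float32(183.3)], [np.float32(373.7), np.float32(176.9)], [np.float32(374.4), np.float32(190.2)], [np.float32(246.0), np.float32(196.6)]]
g 468.0 ((282.0, 255.0), (18.0, 28.0), 90.0)
g 761.5 ((343.96044921875, 247.3314666748047), (44.66367721557617, 18.455280303955078), 2.726310968399048)
```

View pics/crop0.png

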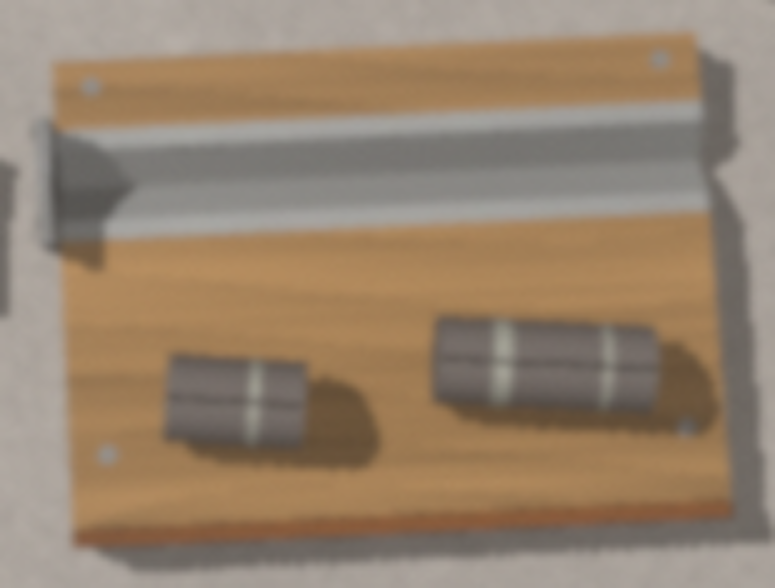

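View pics/crop0s.png

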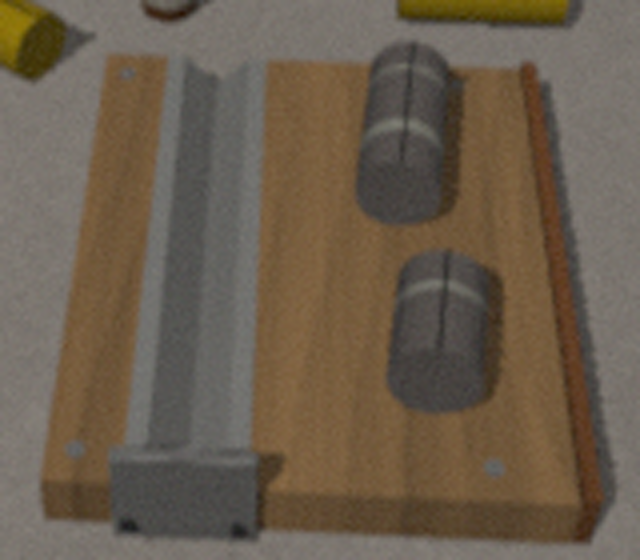

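```bash
cat > meas.py <<'E'
from h import *
def board(c):
    im=c['frame'];lab=cv2.cvtColor(cv2.GaussianBlur(im,(0,0),1),cv2.COLOR_RGB2LAB).astype(float);b=lab[...,2]
    P=[]
    for u in range(252,370,2):   # far edge: b rises going down
        g=np.diff(b[172:194,u]);i=g.argmax(); i=np.clip(i,1,len(g)-2)
        s=0.5*(g[i-1]-g[i+1])/(g[i-1]-2*g[i]+g[i+1]); P.append(ray(c,u,172+i+.5+s,.032)[:2])
    R=[]
    for v in list(range(181,189))+list(range(218,272,2)):
        g=-np.diff(b[v,368:390]);i=np.clip(g.argmax(),1,len(g)-2)
        s=0.5*(g[i-1]-g[i+1])/(g[i-1]-2*g[i]+g[i+1]); R.append(ray(c,368+i+.5+s,v,.032)[:2])
    out=[]
    for Q in(P,R):
        vx,vy,x,y=cv2.fitLine(np.array(Q,np.float32),cv2.DIST_HUBER,0,.001,.001).ravel(); n=np.array([-vy,vx])
        r=(np.array(Q)-[x,y])@n; out.append((np.array([x,y]),np.array([vx,vy]),r.std()))
    return out
E
python3 - <<'E'
from meas import *
import pickle
d=pickle.load(open('c0.pkl','rb'));c=d['top']
(p,a,s1),(q,b,s2)=board(c)
print(p,a,s1,q,b,s2)
if a[1]<0:a=-a
if b[0]<0:b=-b
print('yaw from far',np.arctan2(-a[0],a[1]),'from right',np.arctan2(b[1],b[0]))
yaw=np.arctan2(-a[0],a[1]); ex=np.array([np.cos(yaw),np.sin(yaw)]);ey=np.array([-ex[1],ex[0]])
t=np.linalg.solve(np.c_[a,-b],q-p); corner=p+a*t[0]
V=corner-.07*ex+.17*ey
print('corner',corner,'V',V)
for nm,pt,z in [('V-bottom R',[0,-.17],.012),('V-bottom mid',[0,0],.012),('VmouthR near',[-.02,-.17],.032),('farL',[.07,.17],.032),('stop base',[0,.17],.032),('lip near',[-.2,-.17],.038),('lipL',[-.2,.17],.038)]:
    w=V+pt[0]*ex+pt[1]*ey
    for n in('top','side'):
        u=proj(d[n],[*w,z]); print(nm,n,np.round(u,1),'crop',np.round((u-[235,170])*[5,4.7] if n=='top' else (u-[230,145])*4))
# long core ends (top silhouette)
for nm,(uv) in {'long':((435,362),(658,366)),'short':((165,398),(306,403))}.items():
    e=[ray(c,x/5+235-.4,y/4.7+170-.4,.0558)[:2] for x,y in uv]
    e=np.array(e);m=e.mean(0);dv=e[0]-e[1];print(nm,m,'len',np.hypot(*dv),'board',[(m-V)@ex,(m-V)@ey],'yaw rel',np.arctan2(-dv[0],dv[1])-yaw)
E
```

```text
[ 0.6952933  -0.05289688] [ 0.0779099 -0.9969604] 0.0007507267094135461 [ 0.52083075 -0.25086814] [0.99704367 0.0768368 ] 0.0006322588771419624
yaw from far 0.07798894 from right 0.07691261
corner [ 0.7096273  -0.23631862] V [ 0.6265954  -0.07228903]
V-bottom R top [374.3 203.4] crop [696. 157.]
V-bottom R side [284.3 165.3] crop [217.  81.]
V-bottom mid top [310.5 206.9] crop [378. 173.]
V-bottom mid side [281.2 211.9] crop [205. 268.]
VmouthR near top [376.2 210.1] crop [706. 188.]
VmouthR near side [292.3 159.3] crop [249.  57.]
farL top [244.9 183.2] crop [50. 62.]
farL side [240.9 265.1] crop [ 43. 480.]
stop base top [246.1 209.6] crop [ 56. 186.]
stop base side [277.1 266.6] crop [188. 486.]
lip near top [381.9 279.7] crop [735. 515.]
lip near side [364.3 159.7] crop [537.  59.]
lipL top [249.5 286.9] crop [ 72. 549.]
lipL side [382.4 269.1] crop [610. 496.]
long [ 0.5210646  -0.15698179] len 0.11338719167561646 board [np.float64(-0.11180841264188757), np.float64(-0.07621342954228999)] yaw rel -0.07352578426583585
short [0.49766933 0.00078971] len 0.0717758878764967 board [np.float64(-0.12284060724549196), np.float64(0.08290122973295719)] yaw rel -0.09186726514952638
```

Crop check: the chosen cylinder is grey with two white bands and is the longer one. It measures 113 mm against 72 mm for the short core. The board frame reprojects onto the V bottom, lip and corners in both views. Next I go behind the core with the jaws spread along its axis.

```bash
cat >> h.py <<'E'
from scipy.spatial.transform import Rotation as Rt
V=np.array([.6266,-.0723]);YAW=.0775
ex=np.array([np.cos(YAW),np.sin(YAW)]);ey=np.array([-ex[1],ex[0]])
def W(x,y,z): return [*(V+x*ex+y*ey),z]
def B(p): d=np.array(p[:2])-V; return np.array([d@ex,d@ey])
def ori(phi,s=1): # jaws along yaw direction phi (of +y)
    z=s*np.array([-np.sin(phi),np.cos(phi),0]);y=np.array([0,0,-1.]);return Rt.from_matrix(np.c_[np.cross(y,z),y,z]).as_quat()
def st(): o=get_obs();return round(o['time_s'],2),'B',np.round(B(o['position']),4),'z',round(o['position'][2],4),'F',np.round(o['wrist_force'],2),'w',round(o['gripper_width'],4)
E
python3 - <<'E'
from h import *
hand.move_gripper(.07)
print('tips',bot.tcp_to_tips)
p=W(-.163,-.076,.2)
best=None
for s in(1,-1):
    j=kinematics.solve_ik(p,ori(.004,s)); print(s,np.round(j,2) if j is not None else None)
    if j is not None and (best is None or abs(j[5])<abs(best[1][5])): best=(s,j)
s=best[0];print(s)
bot.reach(p,ori(.004,s)); print(st())
bot.servo_line(W(-.163,-.076,.075),velocity=.12); print(st())
snap('side','s1');snap('top','t1')
E
```

```text
tips 0.017
1 [-0.33  0.21  1.95 -0.    0.98 -1.91]
-1 [-0.33  0.21  1.95 -0.    0.98  1.23]
-1
(3.29, 'B', array([-0.1627, -0.0755]), 'z', np.float64(0.2), 'F', array([-0.3 ,  0.09,  0.87]), 'w', 0.0702)
(4.48, 'B', array([-0.1625, -0.0762]), 'z', np.float64(0.0756), 'F', array([-0.47, -0.14,  0.72]), 'w', 0.0697)
```

```bash
python3 -c "
import cv2
a=cv2.resize(cv2.imread('pics/s1.png')[120:290,210:400],None,fx=2.1*2,fy=2.1*1.6);b=cv2.resize(cv2.imread('pics/t1.png')[150:320,220:400],None,fx=3.5,fy=3.5)
cv2.imwrite('pics/s1c.png',a[:600]);cv2.imwrite('pics/t1c.png',b)"
```

```text
(no output)
```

View pics/s1c.png

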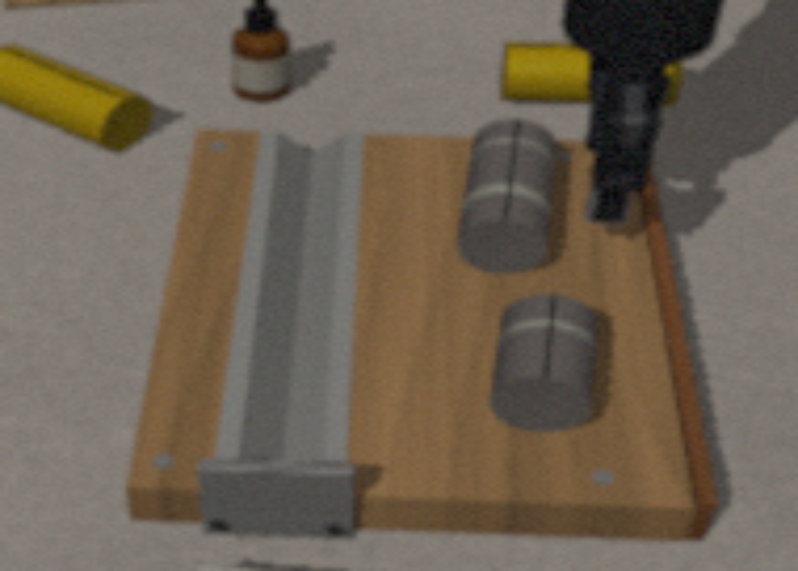

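View pics/t1c.png

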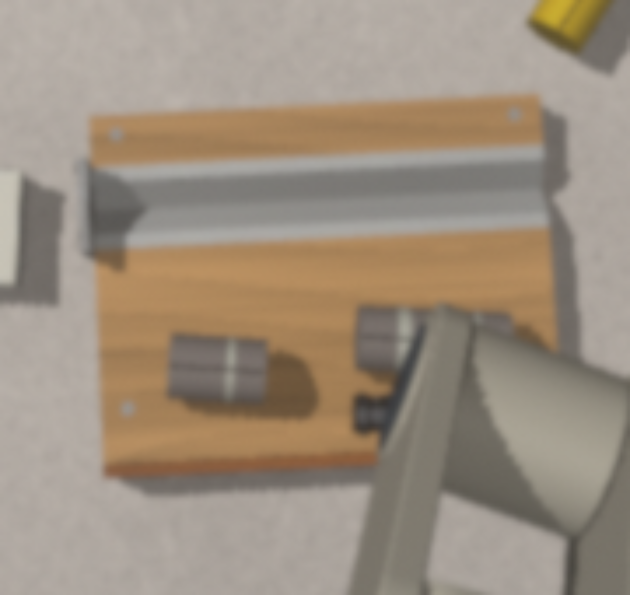

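The fingertip is behind the core, at side-crop (600,222), clear of both the lip and the core. Next: check the tip height, descend, then push slowly in stages.

```bash
cat > push.py <<'E'
from h import *
def pushto(x,y,z,q,v=.03):
    bot.servo_line(W(x,y,z),q,velocity=v); print(st())
E
python3 - <<'E'
from push import *
c=vision.read_camera('side')
for z in(.0756-.017,.0756-.004): print(z,np.round(proj(c,W(-.163,-.037,z)),1))
pushto(-.163,-.076,.056,ori(.004,-1),.06)
pushto(-.148,-.076,.056,ori(.004,-1),.04)
pushto(-.130,-.076,.056,ori(.010,-1),.04)
snap('side','s2')
E
python3 -c "
import cv2
a=cv2.resize(cv2.imread('pics/s2.png')[120:290,210:400],None,fx=4.2,fy=3.4);cv2.imwrite('pics/s2c.png',a)"
```

```text
0.0586 [355.  188.1]
0.0716 [355.8 183.7]
(5.1, 'B', array([-0.1634, -0.0758]), 'z', np.float64(0.0554), 'F', array([ 0.23, -0.1 ,  0.3 ]), 'w', 0.0705)
(5.62, 'B', array([-0.1478, -0.0759]), 'z', np.float64(0.056), 'F', array([-0.23, -0.18,  0.41]), 'w', 0.0699)
(6.22, 'B', array([-0.1299, -0.0759]), 'z', np.float64(0.0559), 'F', array([ 0.78,  0.9 , -0.29]), 'w', 0.07)
```

View pics/s2c.png

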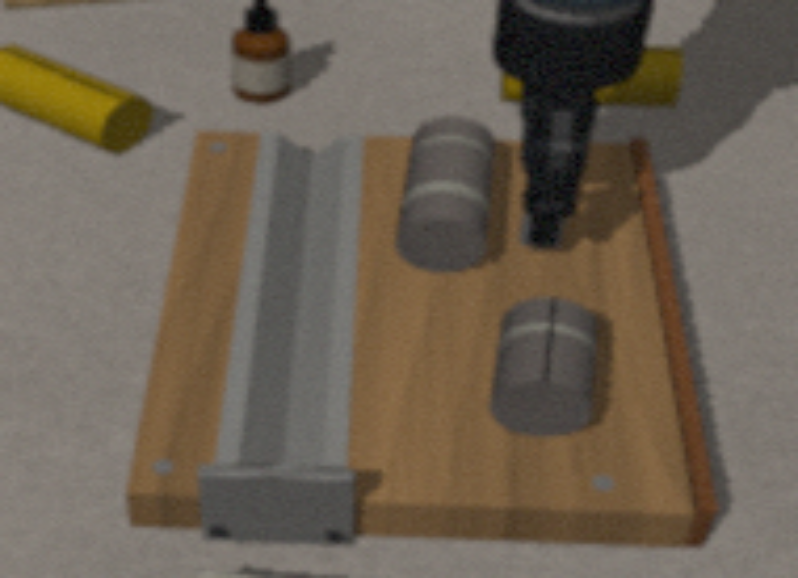

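The core's black seam has rolled out of sight and it coasted ahead to side-crop (447,195), still on the deck. The short core is unmoved. I continue more slowly, turning the jaws parallel to the V.

```bash
python3 - <<'E'
from push import *
q=ori(YAW,-1)
pushto(-.115,-.077,.056,q,.04)
pushto(-.090,-.078,.056,q,.02)
snap('side','s3')
E
python3 -c "
import cv2
a=cv2.resize(cv2.imread('pics/s3.png')[120:290,210:400],None,fx=4.2,fy=3.4);cv2.imwrite('pics/s3c.png',a)"
```

```text
(6.8, 'B', array([-0.1149, -0.0769]), 'z', np.float64(0.0559), 'F', array([-0.3 ,  0.07,  0.12]), 'w', 0.0702)
(8.2, 'B', array([-0.0901, -0.078 ]), 'z', np.float64(0.056), 'F', array([-0.15, -0.57,  0.43]), 'w', 0.0698)
```

View pics/s3c.png

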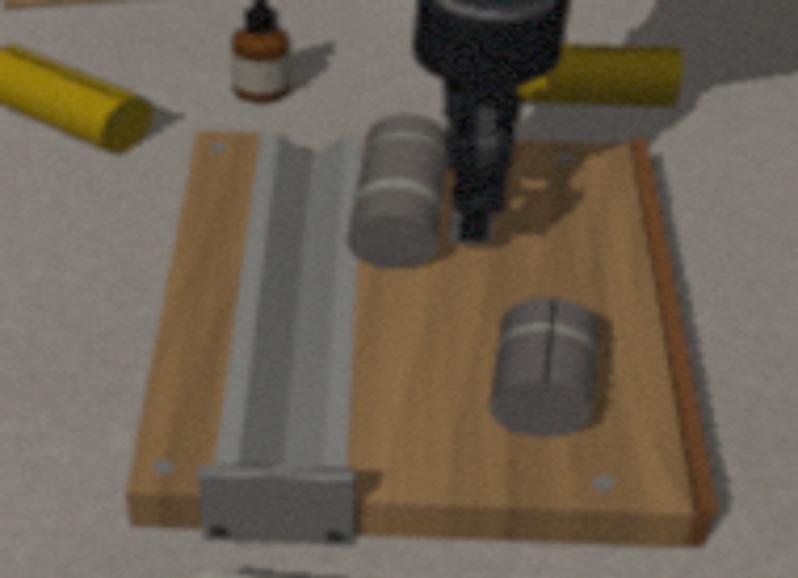

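The core has rolled to side-crop (397,190), just short of the V edge, and is nearly parallel to it. I push it on gently.

```bash
python3 - <<'E'
from push import *
q=ori(YAW,-1)
pushto(-.060,-.078,.056,q,.02)
pushto(-.048,-.078,.056,q,.02)
snap('side','s4')
E
python3 -c "
import cv2
a=cv2.resize(cv2.imread('pics/s4.png')[120:290,210:400],None,fx=4.2,fy=3.4);cv2.imwrite('pics/s4c.png',a)"
```

```text
(9.9, 'B', array([-0.0601, -0.078 ]), 'z', np.float64(0.056), 'F', array([-0.4 ,  0.39,  0.72]), 'w', 0.0701)
(10.65, 'B', array([-0.048, -0.078]), 'z', np.float64(0.0559), 'F', array([-0.03, -0.19, -0.04]), 'w', 0.0703)
```

View pics/s4c.png

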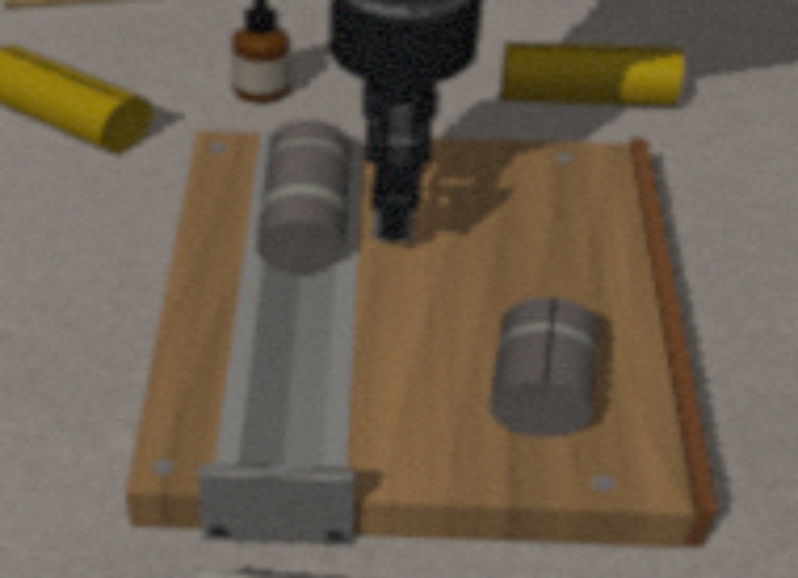

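The core has dropped into the V at side-crop (305,195). I back off, lift, close the jaws and look from the top.

```bash
python3 - <<'E'
from push import *
q=ori(YAW,-1)
pushto(-.07,-.078,.056,q,.08)
pushto(-.07,-.078,.18,q,.2)
hand.move_gripper(0.0)
for s in(1,-1):
    j=kinematics.solve_ik(W(0,-.172,.18),ori(YAW+np.pi/2,s)); print(s,np.round(j,2) if j is not None else None)
bot.reach(W(-.12,-.12,.25),q); print(st())
c=snap('top','t5')
for u in((413,187),(413,183)): print('bottle',np.round(B(ray(c,*u,.09)),3),np.round(B(ray(c,*u,.0)),3))
E
python3 -c "
import cv2
a=cv2.resize(cv2.imread('pics/t5.png')[160:300,235:435],None,fx=4,fy=4);cv2.imwrite('pics/t5c.png',a)"
```

```text
(11.12, 'B', array([-0.0702, -0.0781]), 'z', np.float64(0.0562), 'F', array([ 0.22, -0.72,  0.34]), 'w', 0.0701)
(11.89, 'B', array([-0.0704, -0.0778]), 'z', np.float64(0.1791), 'F', array([0.32, 0.57, 0.2 ]), 'w', 0.0698)
1 [-0.37  0.51  1.55 -0.    1.08  2.7 ]
-1 [-0.37  0.51  1.55  0.    1.08 -0.44]
(13.03, 'B', array([-0.1201, -0.1206]), 'z', np.float64(0.251), 'F', array([-0.11, -0.37, -0.62]), 'w', 0.0001)
bottle [ 0.028 -0.255] [ 0.04 -0.28]
bottle [ 0.038 -0.256] [ 0.051 -0.281]
```

View pics/t5c.png

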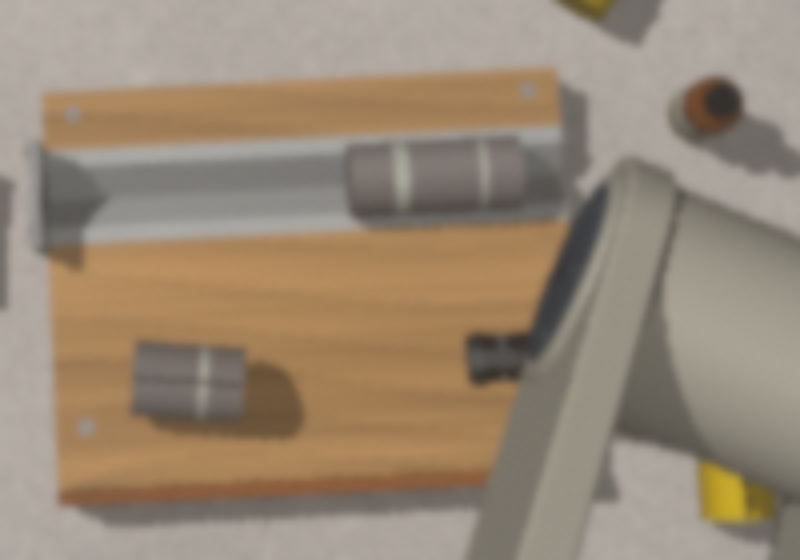

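The core is seated parallel to the V, with ends at crop (347,182) and (526,172). The bottle is well clear. I move behind the open end and push endways.

```bash
python3 - <<'E'
from push import *
c=vision.read_camera('top')
for u in((347,182),(526,172)): print(np.round(B(ray(c,u[0]/4+234.6,u[1]/4+159.6,.0457)),4))
q=ori(YAW+np.pi/2,-1)
bot.reach(W(0,-.166,.15),q); print(st())
bot.servo_line(W(0,-.166,.08),velocity=.12);print(st())
bot.servo_line(W(0,-.166,.055),velocity=.05);print(st())
snap('side','s6')
E
python3 -c "
import cv2
a=cv2.resize(cv2.imread('pics/s6.png')[120:290,210:400],None,fx=4.2,fy=3.4);cv2.imwrite('pics/s6c.png',a)"
```

```text
[-0.0004 -0.0265]
[-0.0002 -0.1426]
(14.51, 'B', array([-1.000e-04, -1.656e-01]), 'z', np.float64(0.1497), 'F', array([1.1 , 1.31, 0.47]), 'w', -0.0001)
(15.24, 'B', array([ 0.0004, -0.1662]), 'z', np.float64(0.0805), 'F', array([ 0.42,  0.05, -0.07]), 'w', -0.0)
(15.89, 'B', array([-0.   , -0.166]), 'z', np.float64(0.0548), 'F', array([ 0.01,  0.05, -0.78]), 'w', 0.0)
```

View pics/s6c.png

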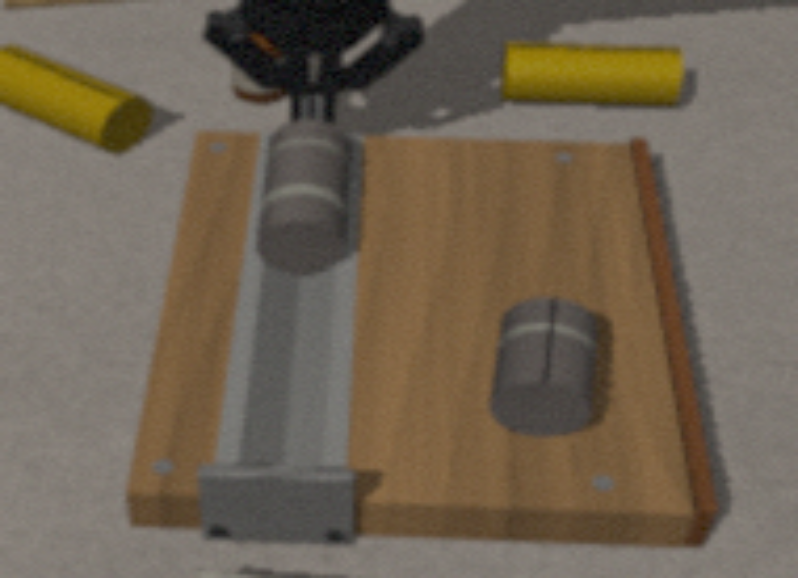

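```bash
python3 - <<'E'
from push import *
bot.servo_line(W(0,-.10,.055),velocity=.03);print(st(), get_obs()['wrist_force']@np.r_[ey,0])
bot.servo_line(W(0,-.0,.055),velocity=.03);print(st(), get_obs()['wrist_force']@np.r_[ey,0])
bot.servo_line(W(0,.035,.055),velocity=.03);print(st())
snap('side','s7')
E
python3 -c "
import cv2
a=cv2.resize(cv2.imread('pics/s7.png')[120:290,210:400],None,fx=4.2,fy=3.4);cv2.imwrite('pics/s7c.png',a)"
```

```text
(18.29, 'B', array([ 0.0002, -0.1001]), 'z', np.float64(0.0551), 'F', array([ 1.65, -3.71,  0.32]), 'w', -0.0001) -3.8247531725861252
(21.77, 'B', array([ 0.0004, -0.0002]), 'z', np.float64(0.0553), 'F', array([ 3.17, -5.62,  1.09]), 'w', -0.0003) -5.844358471565696
(23.09, 'B', array([0.0005, 0.0349]), 'z', np.float64(0.0553), 'F', array([ 2.74, -4.15,  1.02]), 'w', -0.0002)
```

View pics/s7c.png

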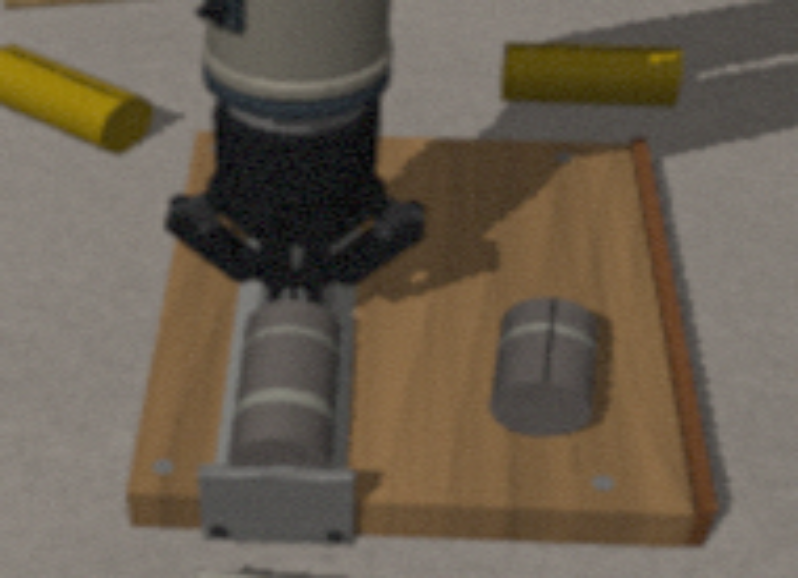

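The core slides steadily at about 5 N and is now near the stop, at side-crop (285,380). I make the final approach in 1 mm steps, stopping when the force jumps.

```bash
python3 - <<'E'
from push import *
y=.035
while y<.0545:
    y+=.001 if y<.044 else .0005
    bot.servo_line(W(0,y,.055),velocity=.015)
    o=get_obs(); f=-o['wrist_force']@np.r_[ey,0]; print(round(y,4),round(f,1),round(B(o['position'])[1],4),round(o['time_s'],1))
    if f>12: break
snap('side','s8');snap('top','t8')
E
python3 -c "
import cv2
a=cv2.resize(cv2.imread('pics/s8.png')[120:290,210:400],None,fx=4.2,fy=3.4);cv2.imwrite('pics/s8c.png',a)"
```

```text
0.036 4.5 0.0358 23.4
0.037 5.2 0.0368 23.6
0.038 5.6 0.0378 23.9
0.039 4.7 0.0388 24.1
0.04 4.6 0.0398 24.4
0.041 4.9 0.0408 24.6
0.042 4.0 0.0418 24.9
0.043 4.4 0.0428 25.1
0.044 4.9 0.0438 25.4
0.0445 5.5 0.0442 25.6
0.045 5.1 0.0447 25.9
0.0455 5.4 0.0452 26.1
0.046 4.6 0.0457 26.4
0.0465 5.8 0.0462 26.6
0.047 5.8 0.0467 26.9
0.0475 5.4 0.0472 27.1
0.048 5.3 0.0477 27.4
0.0485 5.9 0.0481 27.6
0.049 7.8 0.0482 27.9
0.0495 10.1 0.0482 28.1
0.05 14.3 0.0483 28.4
```

View pics/s8c.png

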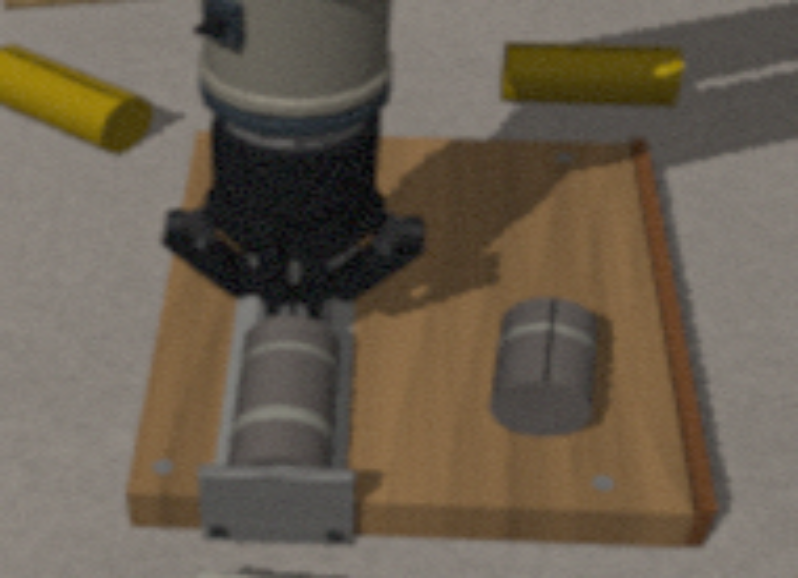

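Contact came at TCP y = 48.2 mm against 49 mm expected: the hand stopped moving while the force rose. The picture shows the core tucked against the plate at (285,465). I retract along the axis, lift, check from the top and hand in.

```bash
python3 - <<'E'
from push import *
bot.servo_line(W(0,.02,.055),velocity=.06)
bot.servo_line(W(0,-.0,.2),velocity=.15)
bot.reach(W(-.12,-.2,.25),ori(YAW+np.pi/2,-1));bot.dwell(.3);print(st())
c=snap('top','t9');snap('side','s9')
E
python3 -c "
import cv2
a=cv2.resize(cv2.imread('pics/t9.png')[160:300,190:390],None,fx=4,fy=4);cv2.imwrite('pics/t9c.png',a)
a=cv2.resize(cv2.imread('pics/s9.png')[120:340,210:400],None,fx=3.4,fy=2.7);cv2.imwrite('pics/s9c.png',a)"
```

```text
(31.51, 'B', array([-0.1194, -0.1992]), 'z', np.float64(0.2497), 'F', array([ 1.12,  0.41, -0.32]), 'w', -0.0002)
```

View pics/t9c.png

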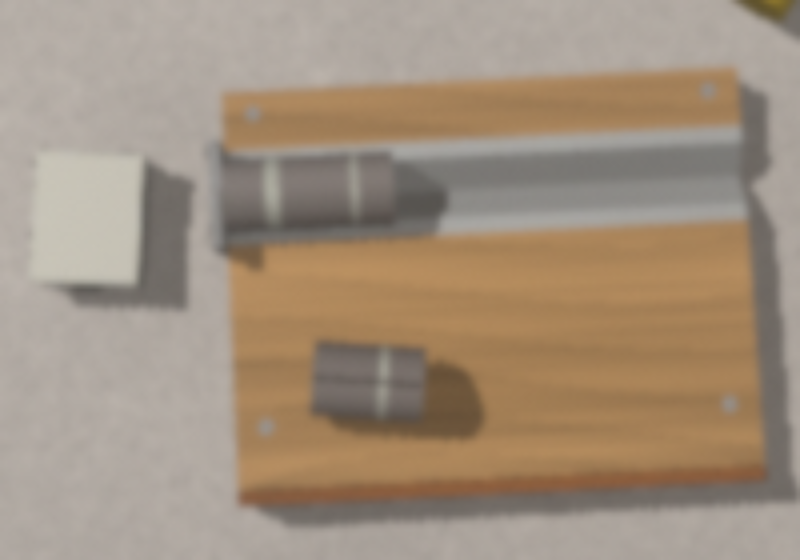

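View pics/s9c.png

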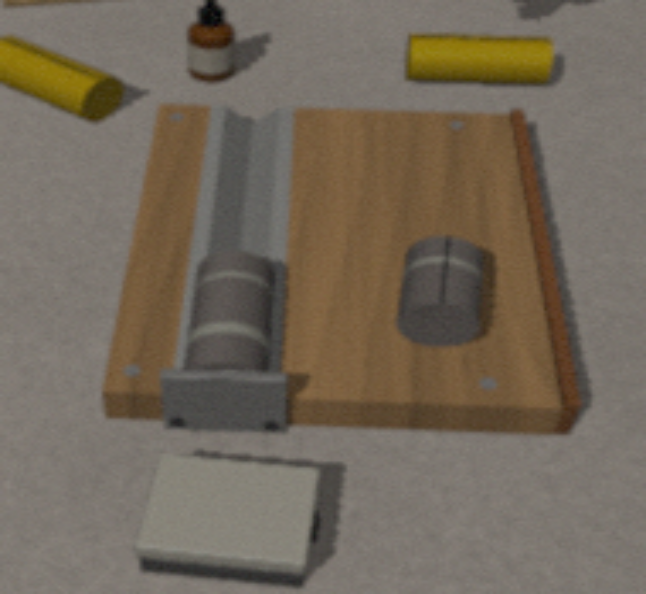

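The top crop shows the core flush with the plate (end at (222,190)) and centred in the V. The short core, bottle and box are where they were.

```bash
python3 -c "
from h import *
hand_in();print(st())"
```

```text
the job is handed in; nothing more can be done
the job is handed in; nothing more can be done
```

The longer core is in the V-block with its end against the stop plate, and the job was handed in at about 31.5 s on the robot's clock. I rolled it over the deck from behind with two spread fingertips until it dropped into the V. Then I pushed it endways with the closed fingers at about 5 N.

- **Stop contact:** the hand stopped moving at 48.2 mm along the V (about 49 mm expected) while the force rose to about 14 N, well under the 35 N limit.
- **Final pictures:** the top view shows the core centred in the V and flush with the plate. By eye, the short core, bottle and slide box have not moved, and the arm is well clear of everything. I did not measure the final positions numerically.
- **Rolling:** I did not measure the roll angle. The black seam that started on top had rolled out of sight while the core was still on the deck.
- **Disagreements:** the core measured 113 to 116 mm long in the images against the 110 mm given, which I put down to image blur. The call to print the state after handing in returned only the handed-in message.

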